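# Fetch the slot nozzle from the slide-lid box

## Robot

A 6-joint arm with a two-finger parallel gripper is mounted at the origin on the work surface. World frame = base frame: x ahead of the robot, y to its left, z up, the work surface at z = 0. Lengths are in m, angles in rad, forces in N, time in s.
With the tool pointing down it reaches from about 0.375 to 0.9 m from the base axis. Payload 3.1 kg.
Tool frame: the origin (TCP) lies at the very end of the fingers, on their centre line; the grasp point (between the pads) lies 19 mm behind it; z points along the fingers, y is the direction in which the jaws open and shut (so a half turn about z gives the same grasp; the last joint's range is limited). The gripper opens to 85 mm and grips with 20 to 120 N. Pads are 22 mm wide; open, the fingers measure 114 mm over their backs; the gripper's body (76 mm by 85 mm) begins 54 mm behind the grasp point. The pads swing forward as they close: fully open they stand 13 mm farther back than shut.
Start: joints at [-1.31, 0.527, 1.433, -0, 1.181, -0.178], TCP at [0.266, -0.565, 0.208] pointing down, gripper open.
Joint ranges: [-3.08, 3.08], [-0.75, 2.2], [0.22, 2.44], [-1.43, 4.57], [0, 2.65], [-2.85, 2.85]. Speed limits (rad/s): [2.79, 2.79, 3.14, 3.14, 3.14, 3.14].

## Interface

Orientations are given as a unit quaternion [x, y, z, w].
In Python, from station import manip gives the robot as it stands. The module is installed in compiled form; this text tells all that it offers.
- The arm moves only by the tool send_rows, never from a script. Its argument "commands" is a list of rows, each an object with "delta_pos": the shift along the world's x, y, z in cm, a list of three; "yaw": the turn about the world's z in rad. A call has 1 to 10 rows; each row shifts and turns the pose as measured when the row begins; what a row does not reach is not made up. A row lasts 1/8 s, in which the tool goes at most 62.5 mm and 10.7 degrees, less where a joint would pass 70% of its speed; a pose out of reach is approached as far as the arm can. A call is refused whole if a number of a shift passes 6.25 or a number of a turn 0.188, either way. A call with a gripper value outside its range is refused whole. "grip" is the closure, from -1 (fully open) to 1 (shut), set as the call begins (left out, the last holds). The fingers move at their own pace and stop on an object; "force" is the grip in N (left out, the last holds). Time passes only in rows, so rows that do not move let the fingers close. It gives the time, the measured TCP pose, the force and the opening at its end, in the units of the state.
- manip.sense(): the state, without advancing time (a new reading comes with each control period).
- manip.snapshot(name): name is "side" or "top" or "wrist"; returns the picture (400x640x3 uint8, blue, green, red); there is no depth.
- manip.get_calibration(name): a dict with "fx", "fy", "cx", "cy" (pixels), "dist_coeffs" ([k1, k2, p1, p2, k3] as OpenCV has them; the pictures are not rectified), "world_to_cam" (4x4, takes a point from world to camera coordinates); the wrist camera has in their place "mount" (4x4, takes a point from camera to tool coordinates, whose origin is the TCP and whose axes are the flange's). Camera axes: x right, y down, z forward; pixel columns grow to the right and rows downward; lengths in m; the calibration is good to about 2 mm. A picture is of the moment at which its call begins: read the wrist's pose just before it. get_calibration takes no time and is no camera call.
- manip.sign_off(): hands the job in, once; it reports no verdict.
The state is a dict: "t": time; "q": joint angles; "qd": joint speeds; "tau": joint torques, N m; "tcp_pos": TCP position; "tool_rot": TCP orientation; "force": force on the tool from outside, world axes, zero at the start; "ft_torque": the same for the moment, N m; "finger_gap": opening from 0.0 (shut) to 1.0 (fully open).
Only numpy, scipy, OpenCV 4.12 (cv2) and the standard library are available. Lean on these libraries where they do the work, as an engineer would, in place of code of your own. Each camera call takes 0.05 s, during which the arm holds its last target. There are 200 camera calls.

## Task

Slide the lid of the plywood nozzle box all the way open along its grooves and leave it open. Then lift out the longer nozzle, the one with the wide flat mouth, carry it over and lay it flat on the floor of the aluminium tray, letting go only once it is down, not dropping it in.

Things in the scene. Friction and masses are not known exactly. Their poses are not given: they have to be found in the camera images.
- box: Fixed plywood box, 140 (x) by 266 (y) by 58 mm. Origin: underside, below the bay's centre. Bay y -80 to +80 mm, 108 mm wide between lips, floor 14 mm above the table; a deck with the same side walls goes on to y = +178 for the lid to slide over. Two steel nozzles lie in the bay along x, at y near -40 and +40 (in either order): the slot nozzle and an unwanted one, 52 mm long, round tip.
- lid_grip (a point): Centre of the top of the lid's wooden grip rib, 77 mm above the table; axes as the box's. Rib 60 (x) by 12 (y) by 26 mm high: pinch along y. The lid (122 by 168 mm, top face 51 mm above the table) runs in grooves, only along box y. This point is at box y = 0 when shut (starts 0 to 15 mm open), at +170 mm at the stop, bay all clear. Slides with about 3 N, stays where left.
- slot_nozzle: Plain steel welding nozzle, 0.1 to 0.2 kg, loose in the box, under the lid. Origin: underside, below the centre of its square shank, 50 long (x -25 to +25), 20 wide (y), 20 mm high; on to x = +58 mm a neck and flat mouth, 36 mm wide (y), 8 mm high. Lies level, z up, x along box x within 10 degrees. Grip the shank across its 20 mm width.
- tray: Open aluminium tray fixed to the table, 170 (x) by 130 (y) by 28 (z) mm outside, walls 4 mm. Origin at the centre of its underside; its floor is about 4 mm above the table.
Not all that is in view belongs to the job. Of the things that look like the tray, the largest one is meant.

How it is judged:
By the outcome, as a careful person would: the job done as asked, in the order asked, and still so for the second after the job is handed in, with the robot touching nothing.
It also fails if it takes over 48 s, if anything falls off the work surface, if the arm or the gripper's body presses on something with over 40 N, if the wrist force passes 120 N, or if a joint passes its speed limit or range.

## Working session

There is one attempt and no reset: what is moved stays moved. The work goes in short steps, Python scripts to look and compute and a tool call to move; the robot and the scene stay as the last step left them, time stands still between calls to the robot, and variables do not carry over. Pictures are saved under pics/ and viewed, about 8 in all and at most 12, crops included, and the job is handed in when it is done.

Besides the shell and the picture viewer there is one more tool, called after ">>>" as name(argument=value, ...), one argument or row to a line, values as JSON. send_rows: Moves the arm, as the interface text tells. Its arguments: {"type":"object","properties":{"commands":{"type":"array","items":{"type":"object","properties":{"delta_pos":{"type":"array","items":{"type":"number"}},"yaw":{"type":"number"}}}},"grip":{"type":"number"},"force":{"type":"number"}},"required":["commands"]}

```bash
mkdir -p pics; cat > h.py <<'E'
import numpy as np, cv2
from station import manip
from scipy.spatial.transform import Rotation as R
def K(c): return np.array([[c['fx'],0,c['cx']],[0,c['fy'],c['cy']],[0,0,1.]])
def w2c(n,s=None):
    c=manip.get_calibration(n)
    if n!='wrist': return c,np.array(c['world_to_cam'])
    T=np.eye(4);T[:3,:3]=R.from_quat(s['tool_rot']).as_matrix();T[:3,3]=s['tcp_pos']
    return c,np.linalg.inv(T@np.array(c['mount']))
def px2w(n,uv,z,s=None):
    c,M=w2c(n,s)
    p=cv2.undistortPoints(np.array(uv,float).reshape(-1,1,2),K(c),np.array(c['dist_coeffs'],float)).reshape(-1,2)
    Rt=M[:3,:3].T;o=-Rt@M[:3,3]
    d=np.c_[p,np.ones(len(p))]@Rt.T
    return o+d*((np.broadcast_to(z,len(p))-o[2])/d[:,2])[:,None]
def w2px(n,P,s=None):
    c,M=w2c(n,s)
    return cv2.projectPoints(np.array(P,float).reshape(-1,1,3),cv2.Rodrigues(M[:3,:3])[0],M[:3,3],K(c),np.array(c['dist_coeffs'],float))[0].reshape(-1,2)
E
python3 - <<'E'
from h import *
s=manip.sense();print(s)
for n in('top','side'):cv2.imwrite(f'pics/{n}0.png',manip.snapshot(n))
print(manip.get_calibration('wrist'))
E
```

```text
{'t': 0.0, 'q': array([-1.30951234e+00,  5.28464006e-01,  1.43390290e+00,  2.09947060e-05,
        1.18139918e+00, -1.78541206e-01]), 'qd': array([-3.53129536e-04,  3.82085074e-04,  3.42000160e-05,  1.46290963e-03,
        3.14335192e-03, -1.30835040e-03]), 'tau': array([ 6.66368724e-04, -4.42350984e+01, -1.78023720e+01, -2.42417873e-04,
        8.40762863e-03,  1.68258698e-06]), 'tcp_pos': array([ 0.26592139, -0.56476033,  0.20663481]), 'tool_rot': array([ 9.75916815e-01,  2.18140296e-01, -3.52472811e-05, -1.08618793e-03]), 'force': array([-0.18279333, -0.54125503,  0.14966383]), 'ft_torque': array([-0.01293132,  0.01964757, -0.00857542]), 'finger_gap': 1.0024693740210489}
{'fx': 288.13953221551384, 'fy': 288.13953221551384, 'cx': 321.77821580620565, 'cy': 198.8507430004356, 'dist_coeffs': array([-0.00997943,  0.        ,  0.        ,  0.        ,  0.        ]), 'mount': array([[-1.46707859e-03, -9.48667575e-01, -3.16271528e-01,
         8.21303132e-02],
       [ 9.99998803e-01, -1.23606870e-03, -9.31030793e-04,
         1.09367583e-04],
       [ 4.92305387e-04, -3.16272515e-01,  9.48668253e-01,
        -1.65969616e-01],
       [ 0.00000000e+00,  0.00000000e+00,  0.00000000e+00,
         1.00000000e+00]])}
```

View pics/top0.png

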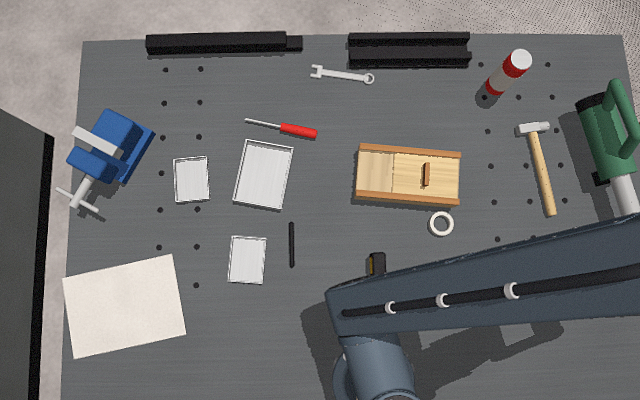

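View pics/side0.png

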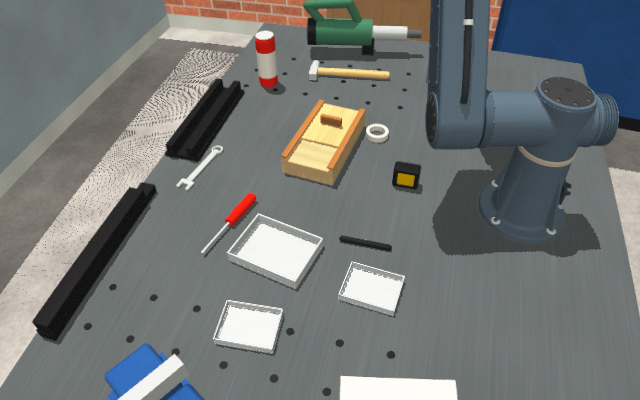

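The top view shows the box with corners near (360,144), (461,151), (459,206) and (356,199), the lid rib at (427,174), and the deck on the left, which is +y. There are three tray-like things: (191,179), (263,174) and (247,260). The one at (263,174) is clearly the largest, so it is the one meant; I'll enlarge it to confirm.

```bash
python3 - <<'E'
from h import *
b=px2w('top',[(360,144),(461,151),(459,206),(356,199)],.058);print('box',b.round(3),[np.linalg.norm(b[i]-b[i-1]).round(3) for i in range(4)])
print('rib top',px2w('top',[(427,163),(427,185),(427,174)],.077).round(3))
t=px2w('top',[(244,139),(294,145),(281,210),(233,204)],.028);print('tray',t.round(3),[np.linalg.norm(t[i]-t[i-1]).round(3) for i in range(4)],t.mean(0))
print('side tray',px2w('side',[(259,216),(323,246),(291,286),(229,252)],.028).round(3))
im=cv2.imread('pics/top0.png')[125:220,160:480];cv2.imwrite('pics/c1.png',cv2.resize(im,None,fx=2.5,fy=2.5,interpolation=cv2.INTER_CUBIC))
E
```

```text
box [[ 0.602  0.014  0.058]
 [ 0.578 -0.251  0.058]
 [ 0.432 -0.234  0.058]
 [ 0.457  0.03   0.058]] [np.float64(0.146), np.float64(0.266), np.float64(0.146), np.float64(0.265)]
rib top [[ 0.543 -0.154  0.077]
 [ 0.486 -0.15   0.077]
 [ 0.514 -0.152  0.077]]
tray [[0.631 0.32  0.028]
 [0.611 0.187 0.028]
 [0.437 0.223 0.028]
 [0.456 0.348 0.028]] [np.float64(0.177), np.float64(0.135), np.float64(0.178), np.float64(0.126)] [0.53384701 0.26945145 0.028     ]
side tray [[0.601 0.199 0.028]
 [0.435 0.248 0.028]
 [0.472 0.365 0.028]
 [0.628 0.315 0.028]]
```

View pics/c1.png

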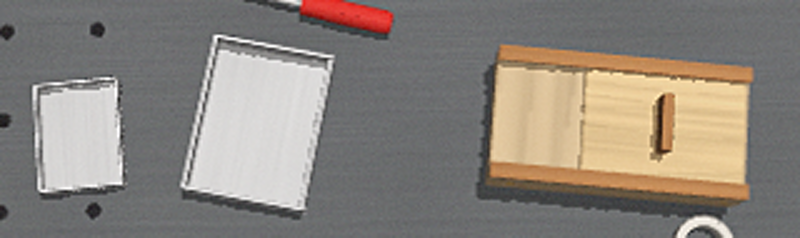

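The largest tray is (263,174). Top-view sizes come out at 0.177 x 0.13 m for the tray and 0.266 x 0.146 m for the box, both consistent with the given sizes. The box yaw is about -0.095. I'll move above the rib.

>>> send_rows(
  commands=[
    {"delta_pos":[3.1,5.1,0],"yaw":-0.067},
    {"delta_pos":[3.1,5.1,0],"yaw":-0.067},
    {"delta_pos":[3.1,5.1,0],"yaw":-0.067},
    {"delta_pos":[3.1,5.1,0],"yaw":-0.067},
    {"delta_pos":[3.1,5.1,0],"yaw":-0.067},
    {"delta_pos":[3.1,5.1,0],"yaw":-0.067},
    {"delta_pos":[3.1,5.1,0],"yaw":-0.067},
    {"delta_pos":[3.1,5.1,0],"yaw":-0.067},
    {"delta_pos":[0,0,0],"yaw":0},
    {"delta_pos":[0,0,0],"yaw":0},
  ],
  grip=-1,
)

```text
t: 1.35
tcp_pos: [0.5173, -0.1439, 0.203]
tool_rot: [0.998, -0.058, -0.001, -0.002]
force: [-0.0, -0.2, -0.5]
finger_gap: 1.001
```

```bash
python3 - <<'E'
from h import *
s=manip.sense();print(s['t'],s['tcp_pos'],R.from_quat(s['tool_rot']).as_matrix().round(3),s['force'])
im=manip.snapshot('wrist');cv2.imwrite('pics/w1.png',im)
import pickle;pickle.dump(s,open('s1.pkl','wb'))
E
```

```text
1.35 [ 0.51727067 -0.14393278  0.20304119] [[ 0.993 -0.116 -0.002]
 [-0.116 -0.993  0.004]
 [-0.002 -0.003 -1.   ]] [-0.00778787 -0.20711809 -0.52504727]
```

View pics/w1.png

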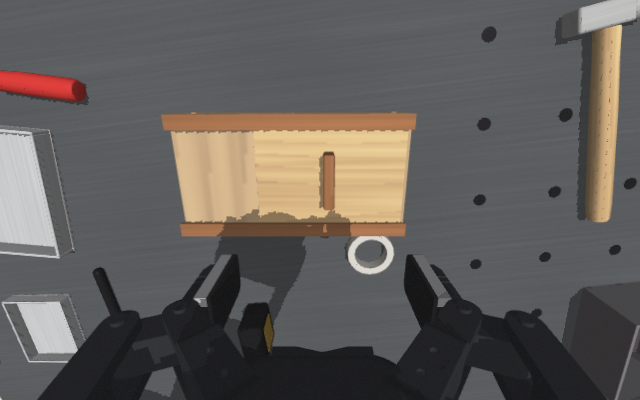

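The wrist view shows the lid rib's top from (329,154) to (329,209). The rails run level, so the tool is aligned with the box.

```bash
python3 - <<'E'
from h import *
import pickle;s=pickle.load(open('s1.pkl','rb'))
r=px2w('wrist',[(329,153),(329,209)],.077,s);print(r.round(4),r.mean(0).round(4),np.linalg.norm(r[0]-r[1]))
b=px2w('wrist',[(163,114),(416,114),(405,235),(181,235)],.058,s);print(b.round(4))
d=b[0]-b[1];print(np.linalg.norm(d),np.arctan2(-d[0],d[1]));d=b[3]-b[2];print(np.linalg.norm(d),np.arctan2(-d[0],d[1]))
E
```

```text
[[ 0.5497 -0.1541  0.077 ]
 [ 0.4894 -0.1475  0.077 ]] [ 0.5196 -0.1508  0.077 ] 0.06064901632077346
[[ 0.6073  0.013   0.058 ]
 [ 0.5762 -0.2481  0.058 ]
 [ 0.439  -0.2331  0.058 ]
 [ 0.4699  0.0321  0.058 ]]
0.2629894470079847 -0.11859625270189
0.2669513358298586 -0.11589197557841315
```

>>> send_rows(
  commands=[
    {"delta_pos":[0.2,-0.7,-4],"yaw":0},
    {"delta_pos":[0,0,-4],"yaw":0},
    {"delta_pos":[0,0,-3.5],"yaw":0},
    {"delta_pos":[0,0,-2],"yaw":0},
    {"delta_pos":[0,0,0],"yaw":0},
  ],
)

```text
t: 2.02
tcp_pos: [0.5168, -0.1606, 0.0654]
tool_rot: [0.998, -0.065, 0.0, -0.001]
force: [-0.5, 0.5, 0.8]
finger_gap: 0.997
```

>>> send_rows(
  commands=[
    {"delta_pos":[0.3,0.9,-0.8],"yaw":0.014},
    {"delta_pos":[0,0,0],"yaw":0},
    {"delta_pos":[0,0,0],"yaw":0},
  ],
)

```text
t: 2.4
tcp_pos: [0.5211, -0.1534, 0.059]
tool_rot: [0.998, -0.059, 0.002, 0.0]
force: [-0.5, 0.5, 0.5]
finger_gap: 1.001
```

>>> send_rows(
  commands=[
    {"delta_pos":[-0.1,0.2,-0.3],"yaw":0},
    {"delta_pos":[0,0,0],"yaw":0},
    {"delta_pos":[0,0,0],"yaw":0},
    {"delta_pos":[0,0,0],"yaw":0},
    {"delta_pos":[0,0,0],"yaw":0},
    {"delta_pos":[0,0,0],"yaw":0},
  ],
  grip=1,
  force=40,
)

```text
t: 3.15
tcp_pos: [0.5208, -0.1513, 0.0571]
tool_rot: [0.998, -0.058, 0.004, 0.001]
force: [-0.0, -0.5, 0.5]
finger_gap: -0.002
```

The gap reads shut, which doesn't fit a 12 mm rib. I'll look.

```bash
python3 - <<'E'
from h import *
s=manip.sense();print(s['tcp_pos'],s['force'],s['finger_gap'])
w=manip.snapshot('wrist');si=manip.snapshot('side')
c=cv2.resize(si[80:220,250:440],(543,400))
cv2.imwrite('pics/m1.png',cv2.resize(np.hstack([w[:,100:540],c]),None,fx=.8,fy=.8))
E
```

```text
[ 0.52080571 -0.15130331  0.05710987] [-0.02544589 -0.47439282  0.49916325] -0.0019698497812187196
```

View pics/m1.png

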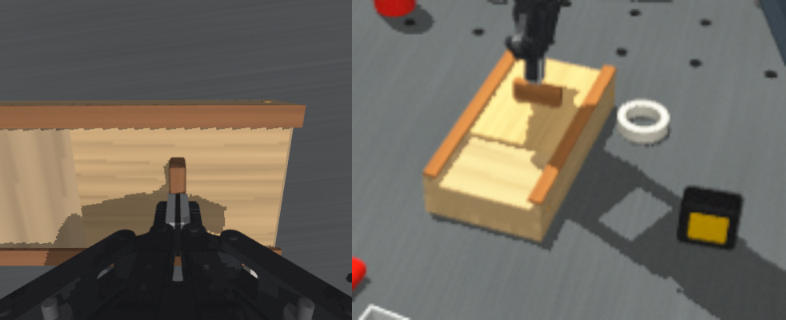

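```bash
python3 - <<'E'
from h import *
s=manip.sense()
p=s['tcp_pos'];g=p+[0,0,.019]
si=manip.snapshot('side');w=manip.snapshot('wrist')
th=-.115;ex=np.array([np.cos(th),np.sin(th),0]);ey=np.array([-ex[1],ex[0],0])
c=np.array([.5196,-.1508,.077])
cor=[c+a*.03*ex+b*.006*ey-[0,0,h] for h in(0,.026) for a,b in((1,1),(1,-1),(-1,-1),(-1,1))]
out=[]
for n,im,(x0,x1,y0,y1),f in(('side',si,(290,390,90,170),5),('wrist',w,(250,400,180,300),3)):
    o=np.array(w2px(n,[p,g]+cor,s)); print(n,o.round(0).tolist())
    z=cv2.resize(im[y0:y1,x0:x1],None,fx=f,fy=f,interpolation=cv2.INTER_CUBIC)
    for i,q in enumerate(o):
        cv2.circle(z,(int((q[0]-x0+.5)*f),int((q[1]-y0+.5)*f)),3,[(0,0,255),(0,255,0)][i] if i<2 else (255,0,255),-1 if i<2 else 1)
    out.append(cv2.resize(z,(400,360)))
cv2.imwrite('pics/m2.png',np.hstack(out))
E
```

```text
side [[330.0, 122.0], [330.0, 116.0], [319.0, 115.0], [321.0, 113.0], [341.0, 117.0], [340.0, 120.0], [319.0, 123.0], [321.0, 120.0], [341.0, 125.0], [340.0, 128.0]]
wrist [[323.0, 239.0], [323.0, 253.0], [311.0, 207.0], [333.0, 207.0], [332.0, 300.0], [312.0, 300.0], [312.0, 193.0], [331.0, 193.0], [331.0, 276.0], [313.0, 276.0]]
```

View pics/m2.png

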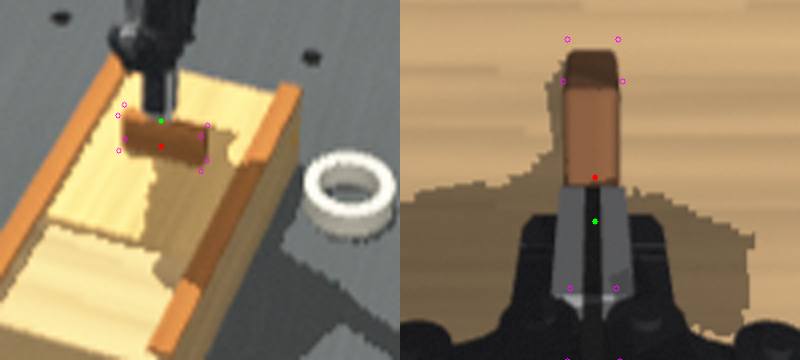

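The wrist view at (323,243) and the side view at (330,116) both put the finger tips at about z = 0.076, just over the rib's top. The measured z says 0.057, so I'm treating that reading as about 19 mm low and closing lower by vision.

>>> send_rows(
  commands=[
    {"delta_pos":[0,0,0.3],"yaw":0},
    {"delta_pos":[0,0,0],"yaw":0},
    {"delta_pos":[0,0,0],"yaw":0},
    {"delta_pos":[0,0,-0.9],"yaw":0},
    {"delta_pos":[0,0,-0.8],"yaw":0},
    {"delta_pos":[0,0,0],"yaw":0},
    {"delta_pos":[0,0,0],"yaw":0},
  ],
  grip=-1,
)

```text
t: 4.22
tcp_pos: [0.5204, -0.1511, 0.0415]
tool_rot: [0.998, -0.059, 0.003, 0.0]
force: [-0.5, 0.5, 0.6]
finger_gap: 0.995
```

```bash
python3 - <<'E'
from h import *
s=manip.sense();print(s['t'],s['tcp_pos'],s['q'].round(4),s['force'])
E
```

```text
4.225 [ 0.52039334 -0.15111034  0.04153472] [-0.4899  0.6687  1.776   0.0025  0.6911  1.1961] [-0.5319791   0.53130504  0.64464557]
```

>>> send_rows(
  commands=[
    {"delta_pos":[0,0,0],"yaw":0},
    {"delta_pos":[0,0,0],"yaw":0},
    {"delta_pos":[0,0,0],"yaw":0},
    {"delta_pos":[0,0,0],"yaw":0},
    {"delta_pos":[0,0,0],"yaw":0},
  ],
  grip=1,
  force=40,
)

```text
t: 4.85
tcp_pos: [0.5208, -0.1513, 0.0422]
tool_rot: [0.998, -0.058, 0.003, 0.001]
force: [-0.8, -0.1, 0.4]
finger_gap: 0.123
```

Pinched, with the gap at 0.12. Now I'll slide along box +y.

>>> send_rows(
  commands=[
    {"delta_pos":[0.2,2.0,0],"yaw":0},
    {"delta_pos":[0.3,2.5,0],"yaw":0},
    {"delta_pos":[0.3,2.5,0],"yaw":0},
    {"delta_pos":[0.3,2.5,0],"yaw":0},
    {"delta_pos":[0.2,1.5,0],"yaw":0},
    {"delta_pos":[0,0,0],"yaw":0},
  ],
)

```text
t: 5.6
tcp_pos: [0.5337, -0.039, 0.0422]
tool_rot: [0.998, -0.057, 0.004, 0.003]
force: [1.1, 2.6, 0.3]
finger_gap: 0.125
```

>>> send_rows(
  commands=[
    {"delta_pos":[0.2,1.5,0],"yaw":0},
    {"delta_pos":[0.2,1.5,0],"yaw":0},
    {"delta_pos":[0.1,1.0,0],"yaw":0},
    {"delta_pos":[0.1,0.6,0],"yaw":0},
    {"delta_pos":[0,0,0],"yaw":0},
  ],
)

```text
t: 6.22
tcp_pos: [0.5392, 0.0088, 0.0422]
tool_rot: [0.998, -0.058, 0.003, 0.003]
force: [-1.0, -0.1, 0.9]
finger_gap: 0.122
```

>>> send_rows(
  commands=[
    {"delta_pos":[0.1,0.5,0],"yaw":0},
    {"delta_pos":[0,0.4,0],"yaw":0},
    {"delta_pos":[0,0.3,0],"yaw":0},
    {"delta_pos":[0,0.3,0],"yaw":0},
  ],
)

```text
t: 6.72
tcp_pos: [0.5399, 0.0148, 0.0422]
tool_rot: [0.998, -0.055, 0.002, 0.01]
force: [-3.2, -12.5, -0.0]
finger_gap: 0.122
```

The lid is at its stop: 12 N of resistance after about 167 mm of travel. Now release, lift, and look into the bay.

>>> send_rows(
  commands=[
    {"delta_pos":[0,0,0],"yaw":0},
    {"delta_pos":[0,0,0],"yaw":0},
    {"delta_pos":[0,0,2],"yaw":0},
    {"delta_pos":[0,0,4],"yaw":0},
    {"delta_pos":[-0.2,-3,3],"yaw":0},
    {"delta_pos":[-0.5,-4.5,0],"yaw":0},
    {"delta_pos":[-0.5,-4,0],"yaw":0},
    {"delta_pos":[-0.3,-3,0],"yaw":0},
    {"delta_pos":[0,0,0],"yaw":0},
    {"delta_pos":[0,0,0],"yaw":0},
  ],
  grip=-1,
)

```text
t: 7.98
tcp_pos: [0.5277, -0.1288, 0.1354]
tool_rot: [0.998, -0.055, 0.006, 0.008]
force: [0.8, -0.5, -0.1]
finger_gap: 1.001
```

```bash
python3 - <<'E'
from h import *
import pickle
s=manip.sense();print(s['t'],s['tcp_pos'],R.from_quat(s['tool_rot']).as_matrix().round(3)[0],s['qd'].round(3))
w=manip.snapshot('wrist');cv2.imwrite('pics/w2.png',w);cv2.imwrite('pics/side2.png',manip.snapshot('side'));cv2.imwrite('pics/top2.png',manip.snapshot('top'));pickle.dump(s,open('s2.pkl','wb'))
E
```

```text
7.975 [ 0.52774917 -0.12877477  0.1353667 ] [ 0.994 -0.109  0.011] [-0.007  0.002 -0.004  0.004 -0.003 -0.   ]
```

View pics/w2.png

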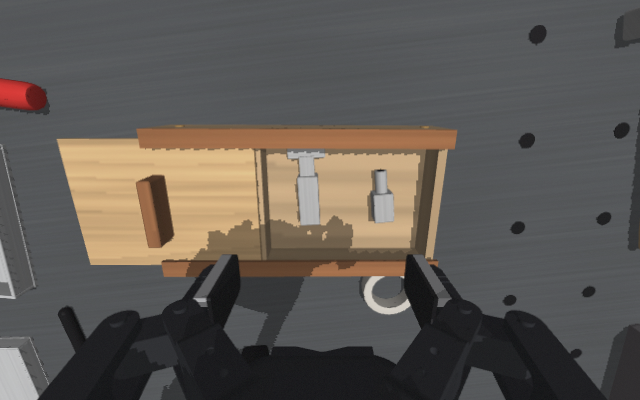

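The lid is open past the bay. Two nozzles lie inside: (309,190) is long with the wide flat mouth at (306,155), at box y +40, and is the one meant. The one at (382,195) is short with a round tip and unwanted. I'll enlarge to confirm, and check the z bias against the rail's length.

```bash
python3 - <<'E'
from h import *
import pickle
s=pickle.load(open('s2.pkl','rb'))
for b in(0,.01,.02):
    q=dict(s);q['tcp_pos']=s['tcp_pos']+[0,0,b]
    p=px2w('wrist',[(138,130),(456,132),(437,275),(163,275)],.058,q)
    print(b,np.linalg.norm(p[0]-p[1]).round(4),np.linalg.norm(p[2]-p[3]).round(4),np.linalg.norm(p[0]-p[3]).round(4),p.round(4).tolist())
w=cv2.imread('pics/w2.png')[140:240,250:410];cv2.imwrite('pics/c2.png',cv2.resize(w,None,fx=5,fy=5,interpolation=cv2.INTER_CUBIC))
E
```

```text
0 0.2636 0.2668 0.1369 [[0.6061, 0.0142, 0.058], [0.5749, -0.2476, 0.058], [0.4385, -0.2332, 0.058], [0.4703, 0.0316, 0.058]]
0.01 0.2744 0.2777 0.1425 [[0.606, 0.0203, 0.058], [0.5736, -0.2522, 0.058], [0.4316, -0.2373, 0.058], [0.4647, 0.0385, 0.058]]
0.02 0.2852 0.2886 0.1481 [[0.606, 0.0264, 0.058], [0.5722, -0.2568, 0.058], [0.4247, -0.2413, 0.058], [0.4591, 0.0453, 0.058]]
```

View pics/c2.png

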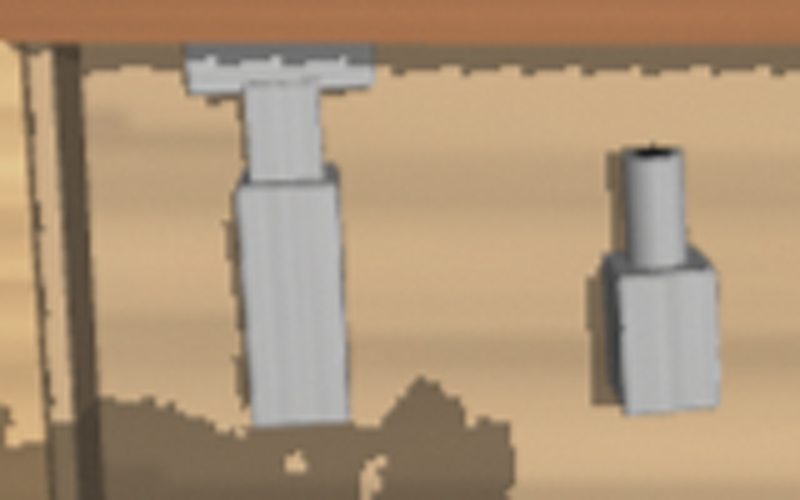

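```bash
python3 - <<'E'
from h import *
import pickle
q=np.array([.998,-.058,.004,.001])
for b in(0,.01,.02,.03):
    s=dict(tcp_pos=np.array([.5208,-.1513,.0571+b]),tool_rot=q/np.linalg.norm(q))
    o=w2px('wrist',[[.5755,-.2478,.058],[.439,-.233,.058],[.5499,-.1541,.077],[.5492,-.160,.077],[.5506,-.148,.077]],s)
    print(b,((o-[100,0])*.8).round(0).tolist())
s=pickle.load(open('s2.pkl','rb'))
def U(l): return [(250+x/5-.4,140+y/5-.4) for x,y in l]
# shank top face corners, mouth near edge
t=px2w('wrist',U([(242,184),(340,181),(348,423),(256,424)]),.034,s);print('top face',t.round(4).tolist(),t.mean(0).round(4))
print(np.linalg.norm(t[0]-t[1]),np.linalg.norm(t[1]-t[2]),np.linalg.norm(t[2]-t[3]))
a=(t[0]+t[1]-t[2]-t[3])/2;print('axis yaw',np.arctan2(a[1],a[0]))
E
```

```text
0 [[305.0, 107.0], [280.0, 264.0], [177.0, 165.0], [186.0, 165.0], [168.0, 165.0]]
0.01 [[298.0, 106.0], [275.0, 256.0], [177.0, 160.0], [186.0, 160.0], [169.0, 160.0]]
0.02 [[291.0, 105.0], [271.0, 249.0], [177.0, 156.0], [185.0, 156.0], [169.0, 156.0]]
0.03 [[286.0, 104.0], [267.0, 242.0], [177.0, 152.0], [185.0, 152.0], [170.0, 152.0]]
top face [[0.5468, -0.109, 0.034], [0.5452, -0.1277, 0.034], [0.4955, -0.1235, 0.034], [0.4975, -0.1051, 0.034]] [ 0.5212 -0.1163  0.034 ]
0.018687071725281123 0.04987246067625035 0.018499184943738305
axis yaw -0.08104876719562074
```

The crop confirms it: wide flat mouth at the upper left, short round tip on the right. The rail and rib corners reproject well with no pose bias. So the finger ends themselves sit about 18 mm short of the stated TCP, and I'll allow for that.

Nozzle shank: (0.521,-0.116), yaw -0.08, measured 50 x 18.6 mm against the true 50 x 20. Its mouth reaches under the +x lip, so after gripping I must shift it towards -x before lifting. A part-open jaw is needed to clear the end wall.

>>> send_rows(
  commands=[
    {"delta_pos":[-0.2,1.2,0],"yaw":0.03},
    {"delta_pos":[0,0,-2],"yaw":0},
    {"delta_pos":[0,0,-2],"yaw":0},
    {"delta_pos":[0,0,0],"yaw":0},
    {"delta_pos":[0,0,0],"yaw":0},
  ],
  grip=0.1,
)

```text
t: 8.75
tcp_pos: [0.5256, -0.1098, 0.0954]
tool_rot: [0.999, -0.034, 0.006, 0.007]
force: [0.2, 0.9, 1.6]
finger_gap: 0.449
```

>>> send_rows(
  commands=[
    {"delta_pos":[0.05,-0.7,0],"yaw":-0.012},
    {"delta_pos":[0,0,0],"yaw":0},
    {"delta_pos":[0,0,-1.5],"yaw":0},
    {"delta_pos":[0,0,0],"yaw":0},
    {"delta_pos":[0,0,0],"yaw":0},
  ],
)

```text
t: 9.38
tcp_pos: [0.5271, -0.1176, 0.0809]
tool_rot: [0.999, -0.04, 0.007, 0.008]
force: [0.4, 0.2, 0.4]
finger_gap: 0.452
```

```bash
python3 - <<'E'
from h import *
import pickle
s=manip.sense();print(s['t'],s['tcp_pos'],s['tool_rot'].round(4))
w=manip.snapshot('wrist');pickle.dump(s,open('s3.pkl','wb'))
z=cv2.resize(w[110:310,210:450],None,fx=3,fy=3,interpolation=cv2.INTER_CUBIC);cv2.imwrite('pics/c3.png',z)
E
```

```text
9.375 [ 0.52709257 -0.11764367  0.08094159] [ 0.9991 -0.0399  0.0074  0.0078]
```

View pics/c3.png

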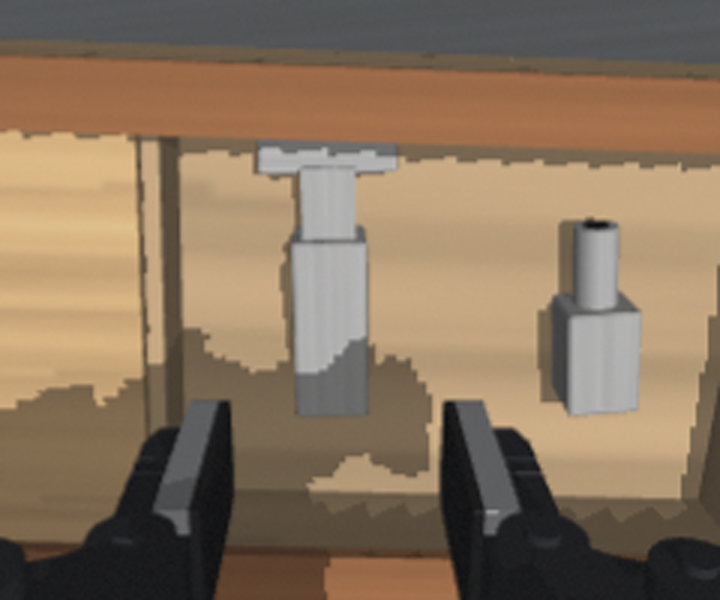

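The nozzle sits centred between the fingers (crop 331 against 337) and is aligned. Descending.

>>> send_rows(
  commands=[
    {"delta_pos":[0,0.05,-2.5],"yaw":0},
    {"delta_pos":[0,0,-2],"yaw":0},
    {"delta_pos":[0,0,-1],"yaw":0},
    {"delta_pos":[0,0,-0.7],"yaw":0},
    {"delta_pos":[0,0,0],"yaw":0},
  ],
)

```text
t: 10.05
tcp_pos: [0.5284, -0.1176, 0.0184]
tool_rot: [0.999, -0.04, 0.009, 0.008]
force: [-0.1, 0.8, 0.3]
finger_gap: 0.449
```

>>> send_rows(
  commands=[
    {"delta_pos":[-0.1,0.05,-0.8],"yaw":0},
    {"delta_pos":[0,0,-0.4],"yaw":0},
    {"delta_pos":[0,0,-0.4],"yaw":0},
    {"delta_pos":[0,0,0],"yaw":0},
  ],
)

```text
t: 10.55
tcp_pos: [0.5282, -0.1174, 0.0025]
tool_rot: [0.999, -0.04, 0.01, 0.009]
force: [0.6, 0.7, 0.4]
finger_gap: 0.451
```

>>> send_rows(
  commands=[
    {"delta_pos":[0,0,0],"yaw":0},
    {"delta_pos":[0,0,0],"yaw":0},
    {"delta_pos":[0,0,0],"yaw":0},
    {"delta_pos":[0,0,0],"yaw":0},
    {"delta_pos":[0,0,0],"yaw":0},
  ],
  grip=1,
  force=70,
)

```text
t: 11.18
tcp_pos: [0.5283, -0.1174, 0.0029]
tool_rot: [0.999, -0.04, 0.01, 0.009]
force: [-1.0, 0.4, 0.7]
finger_gap: 0.202
```

Gripped: the gap of 0.20 matches 20 mm. Now I'll raise it slightly, clear the lip towards -x, then lift.

>>> send_rows(
  commands=[
    {"delta_pos":[0,0,0.3],"yaw":0},
    {"delta_pos":[-0.8,0.1,0],"yaw":0},
    {"delta_pos":[-0.7,0.1,0],"yaw":0},
    {"delta_pos":[0,0,0],"yaw":0},
    {"delta_pos":[0,0,0.5],"yaw":0},
  ],
)

```text
t: 11.8
tcp_pos: [0.5111, -0.1148, 0.0105]
tool_rot: [0.999, -0.04, 0.009, 0.008]
force: [0.1, 1.0, -1.6]
finger_gap: 0.206
```

>>> send_rows(
  commands=[
    {"delta_pos":[0,0,2],"yaw":0},
    {"delta_pos":[0,0,3],"yaw":0},
    {"delta_pos":[0,0,3.5],"yaw":0},
    {"delta_pos":[0,0,3],"yaw":0},
    {"delta_pos":[0,0,0],"yaw":0},
  ],
)

```text
t: 12.42
tcp_pos: [0.5117, -0.1151, 0.13]
tool_rot: [0.999, -0.04, 0.01, 0.009]
force: [0.6, 0.8, -2.1]
finger_gap: 0.206
```

>>> send_rows(
  commands=[
    {"delta_pos":[0.1,3,0],"yaw":-0.01},
    {"delta_pos":[0.2,4.5,0],"yaw":-0.01},
    {"delta_pos":[0.2,5,0],"yaw":-0.01},
    {"delta_pos":[0.2,5,0],"yaw":-0.01},
    {"delta_pos":[0.2,5,0],"yaw":-0.01},
    {"delta_pos":[0.2,5,0],"yaw":-0.01},
    {"delta_pos":[0.2,4,0],"yaw":-0.01},
    {"delta_pos":[0.1,3,0],"yaw":-0.01},
    {"delta_pos":[0,0,0],"yaw":0},
    {"delta_pos":[0,0,0],"yaw":0},
  ],
)

```text
t: 13.68
tcp_pos: [0.519, 0.2386, 0.1178]
tool_rot: [0.997, -0.082, 0.002, 0.011]
force: [-0.8, -0.3, -1.9]
finger_gap: 0.207
```

```bash
python3 - <<'E'
from h import *
import pickle
s=manip.sense();print(s['t'],s['tcp_pos'],s['tool_rot'].round(4),s['finger_gap'],s['force'])
w=manip.snapshot('wrist');pickle.dump(s,open('s4.pkl','wb'));cv2.imwrite('pics/w4.png',w)
E
```

```text
13.675 [0.51900516 0.23861202 0.11775293] [ 0.9965 -0.0824  0.0021  0.0111] 0.2068382027488199 [-0.83143628 -0.25275129 -1.86989154]
```

View pics/w4.png

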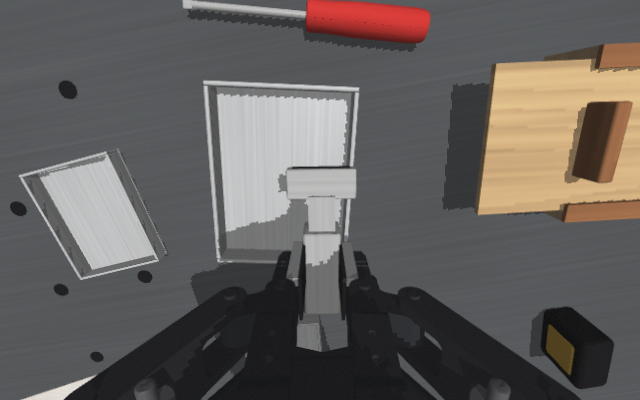

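The nozzle is held and aligned, with its mouth at (322,183). The tray rim corners show at (205,82), (358,88) and (219,262).

```bash
python3 - <<'E'
from h import *
import pickle
s=pickle.load(open('s4.pkl','rb'))
t=px2w('wrist',[(205,82),(358,88),(219,262)],.028,s);print(t.round(4).tolist(),np.linalg.norm(t[0]-t[1]),np.linalg.norm(t[0]-t[2]),'centre',(t[1]+t[2])/2)
d=t[0]-t[2];print(np.arctan2(d[1],d[0]))
E
```

```text
[[0.6323, 0.3155, 0.028], [0.6068, 0.1918, 0.028], [0.4682, 0.3502, 0.028]] 0.12631315228481566 0.1676699380751399 centre [0.53751521 0.27099328 0.028     ]
-0.20792257787683474
```

>>> send_rows(
  commands=[
    {"delta_pos":[0.5,2,0],"yaw":-0.02},
    {"delta_pos":[0.4,1.4,0],"yaw":-0.01},
    {"delta_pos":[0,0,0],"yaw":0},
    {"delta_pos":[0,0,-3],"yaw":0},
    {"delta_pos":[0,0,-2.5],"yaw":0},
    {"delta_pos":[0,0,0],"yaw":0},
    {"delta_pos":[0,0,0],"yaw":0},
  ],
)

```text
t: 14.6
tcp_pos: [0.529, 0.2668, 0.062]
tool_rot: [0.995, -0.101, 0.001, 0.012]
force: [-0.4, 1.0, -1.3]
finger_gap: 0.206
```

>>> send_rows(
  commands=[
    {"delta_pos":[0,0.4,-2],"yaw":0},
    {"delta_pos":[0,0,-2],"yaw":0},
    {"delta_pos":[0,0,-1],"yaw":0},
    {"delta_pos":[0,0,-0.6],"yaw":0},
    {"delta_pos":[0,0,0],"yaw":0},
  ],
)

```text
t: 15.22
tcp_pos: [0.5308, 0.2718, 0.0051]
tool_rot: [0.995, -0.101, 0.004, 0.011]
force: [-0.9, -0.0, -1.2]
finger_gap: 0.207
```

>>> send_rows(
  commands=[
    {"delta_pos":[0,0,-0.5],"yaw":0},
    {"delta_pos":[0,0,-0.3],"yaw":0},
    {"delta_pos":[0,0,-0.2],"yaw":0},
    {"delta_pos":[0,0,0],"yaw":0},
  ],
)

```text
t: 15.72
tcp_pos: [0.5318, 0.2721, -0.0044]
tool_rot: [0.995, -0.101, 0.005, 0.011]
force: [-0.1, 0.9, -2.1]
finger_gap: 0.206
```

>>> send_rows(
  commands=[
    {"delta_pos":[0,0,-0.2],"yaw":0},
    {"delta_pos":[0,0,-0.2],"yaw":0},
    {"delta_pos":[0,0,0],"yaw":0},
  ],
)

```text
t: 16.1
tcp_pos: [0.5321, 0.2723, -0.0068]
tool_rot: [0.995, -0.101, 0.005, 0.011]
force: [0.4, -0.4, -1.5]
finger_gap: 0.206
```

>>> send_rows(
  commands=[
    {"delta_pos":[0,0,-0.2],"yaw":0},
    {"delta_pos":[0,0,-0.2],"yaw":0},
    {"delta_pos":[0,0,0],"yaw":0},
  ],
)

```text
t: 16.48
tcp_pos: [0.5323, 0.2724, -0.0066]
tool_rot: [0.995, -0.101, 0.006, 0.011]
force: [-0.4, 0.0, -1.1]
finger_gap: 0.209
```

>>> send_rows(
  commands=[
    {"delta_pos":[0,0,-0.3],"yaw":0},
    {"delta_pos":[0,0,-0.4],"yaw":0},
    {"delta_pos":[0,0,-0.4],"yaw":0},
  ],
)

```text
t: 16.85
tcp_pos: [0.5326, 0.2725, -0.0073]
tool_rot: [0.995, -0.1, 0.007, 0.011]
force: [-7.0, -3.4, 28.5]
finger_gap: 0.208
```

Contact is firm at 28 N, so it's down. Ease off and release gently.

>>> send_rows(
  commands=[
    {"delta_pos":[0,0,0.05],"yaw":0},
    {"delta_pos":[0,0,0],"yaw":0},
  ],
)

```text
t: 17.1
tcp_pos: [0.5331, 0.2728, -0.0059]
tool_rot: [0.995, -0.1, 0.008, 0.01]
force: [1.0, -0.6, -1.3]
finger_gap: 0.204
```

>>> send_rows(
  commands=[
    {"delta_pos":[0,0,0],"yaw":0},
    {"delta_pos":[0,0,0],"yaw":0},
    {"delta_pos":[0,0,0],"yaw":0},
    {"delta_pos":[0,0,0],"yaw":0},
  ],
  grip=0.2,
)

```text
t: 17.6
tcp_pos: [0.5328, 0.2725, -0.008]
tool_rot: [0.995, -0.1, 0.007, 0.011]
force: [-0.1, -0.1, 0.2]
finger_gap: 0.405
```

>>> send_rows(
  commands=[
    {"delta_pos":[0,0,1],"yaw":0},
    {"delta_pos":[0,0,2],"yaw":0},
    {"delta_pos":[0,0,4],"yaw":0},
    {"delta_pos":[0,0,4],"yaw":0},
    {"delta_pos":[0,0,3],"yaw":0},
    {"delta_pos":[-3,0,2],"yaw":0},
    {"delta_pos":[-3,0,0],"yaw":0},
    {"delta_pos":[0,0,0],"yaw":0},
    {"delta_pos":[0,0,0],"yaw":0},
  ],
)

```text
t: 18.73
tcp_pos: [0.4733, 0.2728, 0.1629]
tool_rot: [0.995, -0.101, 0.011, 0.009]
force: [0.6, -1.0, -0.8]
finger_gap: 0.397
```

```bash
python3 - <<'E'
from h import *
s=manip.sense();print(s['t'],s['tcp_pos'],s['force'],s['finger_gap'])
w=manip.snapshot('wrist');si=manip.snapshot('side')
cv2.imwrite('pics/f.png',np.hstack([cv2.resize(w,(480,300)),cv2.resize(si[80:300,200:400],(320,300))]))
E
```

```text
18.725 [0.47331115 0.27279482 0.1628976 ] [ 0.63241753 -1.03454085 -0.82248818] 0.3968934618544246
```

View pics/f.png

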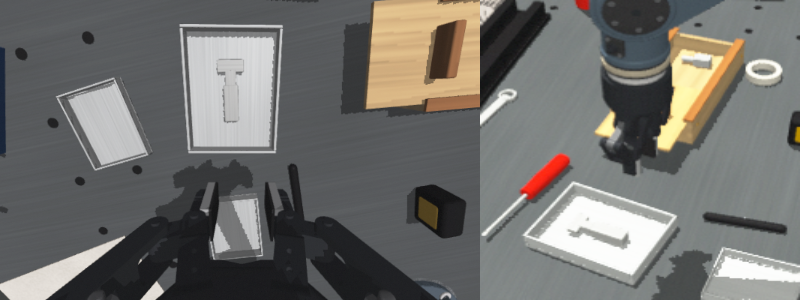

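The nozzle lies flat in the middle of the large tray (wrist view 231,88). The lid is still fully open, the other nozzle is still in the bay, and the gripper is clear.

```bash
python3 -c "
from station import manip
print(manip.sign_off())"
```

```text
the job is handed in; nothing more can be done
None
```

I slid the lid to its stop and left it open. I then laid the long, flat-mouthed nozzle on the floor of the largest tray, let go once it was down, and handed the job in at about 19 s.

- **Lid:** it travelled about 167 mm and met 12 N of resistance at the stop.
- **Lifting out:** the mouth lay under the box's +x lip, so I drew the nozzle back about 15 mm before lifting it.
- **Placing:** I lowered it until it touched the floor, with a peak of 28 N, and eased the pressure off. The reading rose about 1 mm and showed the nozzle's weight again, so it may have lifted very slightly. It then settled about 2 mm lower as the jaws opened.
- **Last check:** the final wrist and side pictures show it flat near the tray's centre, the lid still open, the unwanted nozzle still in the bay, and the gripper clear.

**What disagreed:**
- The first pinch on the lid rib closed on nothing. The finger ends sit about 18 mm short of the stated TCP, so I worked about 15 to 18 mm lower by the reading after that.
- The tool leaned by 1 to 1.5° during the job.

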